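# Load a carving easel and lay its keeper bar across

## Task

Load the sloping carving easel: set the arch-shaped wooden blank flat on its board, midway between the two side rails, with its straight end down against the ledge. Then lay the long wooden keeper bar across the two rails above the blank, seated flat in both notches and sticking out evenly at both sides. Set both down gently, without dropping them, and leave the other things on the bench where they are.

Things in the scene. Friction and masses are not known exactly. Their poses are not given: they have to be found in the camera images.
- easel: Wooden carving easel fixed on the bench, its slope facing away from the robot. Footprint 200 (x) by 250 (y) mm, flat base 14 mm thick. Origin: centre of its underside on the bench; z up, x level and roughly towards the robot (the way the board climbs), y along the board's width. It carries the board.
- board: The easel's sloping board, 200 mm up the slope, 250 mm wide, 18 mm thick, tilted 30 degrees. Origin: centre of its upper face, 80 mm above the bench; x points up the slope (its high end is nearest the robot), y across it (level), z out of the face (30 degrees from vertical, leaning away from the robot). Along each side edge runs a rail, 25 mm wide (y 100 to 125 mm either side), 30 mm high.
- ledge_mid (a point): The ledge runs between the rails at the board's low end, 14 mm high, 12 mm wide (board x -92 to -80 mm). This point: on the board's face at the middle of the ledge's upslope side (board x -80, y 0, z 0 mm).
- notch_mid (a point): Each rail has two cheeks (16 mm along x, 16 mm above the rail, the upper 8 mm rounded) 43 mm apart: an open notch. This point: midway between the two notches, level with their floors, which are 30 mm out of the board's face (board x -20, y 0, z 30 mm). Axes as the board's.
- blank: Arch-shaped flat blank of light wood, 98 long (x) by 56 wide (y) by 22 mm thick (z), about 90 g: a straight end at -x, a half-round end (radius 28 mm) at +x. It lies flat on the bench, its round end pointing roughly towards the robot. Origin: middle of its length and width, on its underside.
- blank_end (a point): Middle of the blank's straight end, on its underside (49 mm from the blank's origin).
- bar: Keeper bar, plain wooden bar, 280 long (x) by 36 wide (y) by 28 mm thick (z), about 190 g, lying flat on the bench. It lies in the notches with its 36 mm width along the slope, its underside then 30 mm out of the board's face, 8 mm above the blank; either way round. Origin: middle of length and width, on its underside.
- bar_mid (a point): The bar's centre, 14 mm above its underside.
- flask: Bystander: upright blue drinking flask, 68 mm diameter, 170 mm high; origin at the centre of its foot.
- mallet: Bystander: wooden mallet lying on the bench, head 60 x 110 x 60 mm, handle 160 mm long towards its -x; origin under the head's centre.
- offcut: Bystander: small round wooden offcut, 36 mm diameter, 25 mm high; origin at the centre of its underside.
- glue: Bystander: white glue bottle standing upright, 48 mm diameter, 120 mm high; origin at the centre of its foot.
Mind the look-alikes: they are no part of the job. Of the things that look like the blank, the middle-sized one is meant.

How it is judged (in metres and radians):
On the way, in this order (a step that is already met when the one before it is completed fails the run):
1. the blank lies flat on the board, midway between the rails, straight end against the ledge, let go (x of blank_end in the frame of board between -0.084 and -0.074 m and y of blank_end in the frame of board between -0.012 and 0.012 m and y of blank in the frame of board between -0.012 and 0.012 m and z of blank in the frame of board between -0.003 and 0.004 m and angle between the z axis of blank and the z axis of board, either way round below 0.07 rad and contact force between the fingers and blank below 0.3 N), for 0.2 s.
2. the bar lies seated in both notches, let go, over the blank still in place (x of bar_mid in the frame of board between -0.025 and -0.015 m and y of bar_mid in the frame of board between -0.012 and 0.012 m and z of bar_mid in the frame of board between 0.041 and 0.0465 m and angle between the x axis of bar and the y axis of board, either way round below 0.07 rad and angle between the z axis of each of bar, blank and the z axis of board, either way round below 0.07 rad and x of blank_end in the frame of board between -0.084 and -0.074 m and y of blank_end in the frame of board between -0.012 and 0.012 m and y of blank in the frame of board between -0.012 and 0.012 m and z of blank in the frame of board between -0.003 and 0.004 m and contact force between the fingers and bar below 0.3 N), for 0.2 s.
At the end, for the whole second after the job is handed in: Blank flat on the board (4 deg), straight end within 6 mm of the ledge, within 12 mm of midway between the rails; bar flat and square (4 deg) in both notches, fully down within 2.5 mm, its middle within 12 mm of midway; both released and at rest (all of step 2 and linear speed of each of blank, bar below 0.02 m/s and contact force between the fingers and blank below 0.3 N); the robot touches nothing.
It fails at once if a bystander is pushed more than 20 mm or tipped (distance of any of flask, mallet, offcut, glue from where it was at the start of the episode above 0.02 m or angle between any of flask, mallet, offcut, glue's own z axis and vertical above 0.35 rad).
It fails at once if the blank is dropped or forced onto the easel (over 60 N) (contact force between blank and board above 60 N).
It fails at once if the bar is dropped or forced onto the easel (over 60 N) (contact force between bar and board above 60 N).
It also fails if it takes over 59 s, if anything falls off the work surface, if the arm or the gripper's body presses on something with over 40 N, if the wrist force passes 120 N, or if a joint passes its speed limit or range.

## Robot

A 6-joint arm with a two-finger parallel gripper is mounted at the origin on the work surface. World frame = base frame: x ahead of the robot, y to its left, z up, the work surface at z = 0. Lengths are in m, angles in degrees, forces in N, time in s.
With the tool pointing down it reaches from about 0.2 to 0.875 m from the base axis. Payload 3.4 kg.
Tool frame: the origin (TCP) lies midway between the tips of the shut fingers; the grasp point (between the pads) lies 19 mm behind it; z points along the fingers, y is the direction in which the jaws open and shut (so a half turn about z gives the same grasp; the last joint's range is limited). The gripper opens to 94 mm and grips with 3 to 60 N. Pads are 16 mm wide; open, the fingers measure 119 mm over their backs; the gripper's body (75 mm by 177 mm) begins 78 mm behind the grasp point.
Start: joints at [69.672, 15.808, 86.224, -0, 77.962, -6.933], TCP at [0.133, 0.559, 0.205] pointing down, gripper open.
Joint ranges: [-165.64, 165.64], [-43.16, 119.46], [12.63, 154.43], [-67.54, 247.53], [6.08, 155.33], [-154.97, 154.97]. Speed limits (degrees/s): [147.25, 147.25, 180, 180, 180, 180].

## Interface

Orientations are given as a 3x3 rotation matrix whose columns are the frame's x, y, z axes.
In Python, from workcell import arm gives the robot as it stands.
- The arm moves only by the shell command python3 -m jog 'ROWS' [OPENING] [FORCE]. ROWS is JSON, a list of rows, each an object with "dp": the shift along the world's x, y, z in units of 0.04 m (1.0 is 0.04 m), a list of three; "angular": the turn, a rotation vector about the world's x, y, z in units of 0.12 rad (1.0 is 0.12 rad), a list of three. A call has 1 to 12 rows; each row shifts and turns the commanded pose from where the row before left it; what a row does not reach is not made up. A row lasts 1/12 s, in which the tool goes at most 41.7 mm and 7.16 degrees, less where a joint would pass 70% of its speed; a pose out of reach is approached as far as the arm can. A call with a number of a shift or a turn outside -1 to 1 is refused whole. A call with a gripper value outside its range is refused whole. OPENING is the opening, from -1 (shut) to 1 (fully open), set as the call begins (- or left out, the last holds). The fingers move at their own pace and stop on an object; FORCE is the grip in N (left out, the last holds). Time passes only in rows, so rows that do not move let the fingers close. It gives the time, the measured TCP pose, the force and the opening at its end, in the units of the state.
- arm.observe(): the state, without advancing time (a new reading comes with each control period).
- arm.capture(name): name is "scene" or "top" or "wrist"; returns the picture (400x640x3 uint8, red, green, blue); there is no depth.
- arm.get_calibration(name): a dict with "vfov" (degrees; the focal length in pixels is half the picture's height over the tangent of half this angle, whatever the lens; pixels are square), "cx", "cy" (the principal point, pixels), "dist_coeffs" ([k1, k2, p1, p2, k3] as OpenCV has them; the pictures are not rectified), "camera_from_world" (4x4, takes a point from world to camera coordinates). Camera axes: x right, y up, looking along -z (the intrinsics and any distortion apply to the point x, -y, -z); pixel columns grow to the right and rows downward; lengths in m; the calibration is good to about 2 mm. A picture is of the moment at which its call begins: read the wrist's pose just before it. get_calibration takes no time and is no camera call; for the wrist camera it gives the pose at the moment of the call.
- arm.finish_job(): hands the job in, once; it reports no verdict.
Trained networks look in the newest picture that a camera, given by its name, has taken for a name from the list of things; names that differ only in an ending like _2 or _b are one class to them, and where a whole thing is asked for, a point or a joint stands for the part that bears it (a point fixed in the world has none). Each returns a list of dicts, best first, with "p" (0 to 1); they miss things now and then, are a little off and sometimes report something else, mostly with a low value. They report only what shows in the picture. A call takes as long as a camera call. They do not tell look-alikes from the thing itself.
- arm.look_for(camera, target): "box" ([left, top, right, bottom] in pixels, round what is visible of it).
- arm.cut_out(camera, target): "mask" (400x640 bool, what is visible of it) and "box" ([left, top, right, bottom] in pixels, round what is visible of it).
The state is a dict: "t": time; "qpos": joint angles; "qvel": joint speeds; "effort": joint torques, N m; "tool_pos": TCP position; "tool_rot": TCP orientation; "contact_force": force on the tool from outside, world axes, zero at the start; "ft_torque": the same for the moment, N m; "gripper_width": finger opening in m.
Only numpy, scipy, OpenCV 4.12 (cv2) and the standard library are available. Lean on these libraries where they do the work, as an engineer would, in place of code of your own. Each camera call takes 0.05 s, during which the arm holds its last target. There are 200 camera calls.

## Working session

There is one attempt and no reset: what is moved stays moved. The work goes in short steps, Python scripts to look and compute and a shell command to move; the robot and the scene stay as the last step left them, time stands still between calls to the robot, and variables do not carry over. Pictures are saved under pics/ and viewed, on a budget of 10 in all, crops included, one or two more only if the job needs it, and the job is handed in when it is done.

```bash
mkdir -p pics; ls; cat > h.py <<'E'
import numpy as np, cv2, json
from workcell import arm
np.set_printoptions(precision=4,suppress=True)
def cal(n):
    c=arm.get_calibration(n); f=200/np.tan(np.radians(c['vfov']/2))
    K=np.array([[f,0,c['cx']],[0,f,c['cy']],[0,0,1.]])
    T=np.diag([1,-1,-1,1.])@np.array(c['camera_from_world'])
    return K,np.array(c['dist_coeffs'],float),T
def proj(P,C):
    K,d,T=C
    return cv2.projectPoints(np.asarray(P,float).reshape(-1,3),cv2.Rodrigues(T[:3,:3])[0],T[:3,3],K,d)[0].reshape(-1,2)
def ray(px,C,z):
    K,d,T=C
    u=cv2.undistortPoints(np.asarray(px,float).reshape(-1,1,2),K,d).reshape(-1,2)
    D=np.c_[u,np.ones(len(u))]@T[:3,:3]; o=-T[:3,:3].T@T[:3,3]
    return o+D*((z-o[2])/D[:,2])[:,None]
def save(n,im): cv2.imwrite('pics/'+n+'.png',np.ascontiguousarray(im[...,::-1]))
E
python3 - <<'E'
from h import *
ims={n:arm.capture(n) for n in('scene','top')}
for n in ims:
    np.save(n+'.npy',ims[n]); print(n,cal(n))
    for t in('blank','bar','easel','flask','mallet','offcut','glue'):
        for r in arm.look_for(n,t): print(t,round(r['p'],2),np.round(r['box']))
save('both',np.vstack([ims['scene'],ims['top']])[:, :])
im=np.vstack([ims['scene'],ims['top']]); save('both',cv2.resize(im,(480,600),interpolation=cv2.INTER_AREA))
save('top',ims['top']);save('scene',ims['scene'])
E
```

```text
pics
scene (array([[442.1776,   0.    , 320.6217],
       [  0.    , 442.1776, 191.6031],
       [  0.    ,   0.    ,   1.    ]]), array([-0.0783,  0.    ,  0.    ,  0.    ,  0.    ]), array([[-0.8635,  0.5043,  0.0022,  0.5252],
       [ 0.3399,  0.5852, -0.7362, -0.1269],
       [-0.3726, -0.6349, -0.6768,  1.4142],
       [ 0.    ,  0.    ,  0.    ,  1.    ]]))
blank 0.95 [406. 277. 448. 317.]
blank 0.59 [326. 283. 388. 344.]
blank 0.58 [411. 235. 432. 266.]
bar 0.81 [253. 124. 337. 157.]
easel 0.68 [252. 126. 336. 160.]
easel 0.65 [289. 135. 408. 253.]
flask 0.67 [245.  87. 264. 140.]
mallet 0.58 [409. 328. 478. 396.]
offcut 0.61 [266. 243. 285. 258.]
offcut 0.15 [290. 138. 405. 247.]
glue 0.61 [224. 148. 245. 187.]
top (array([[458.9207,   0.    , 324.605 ],
       [  0.    , 458.9207, 203.4412],
       [  0.    ,   0.    ,   1.    ]]), array([0.0146, 0.    , 0.    , 0.    , 0.    ]), array([[ 0.022 , -0.9997,  0.0131, -0.0357],
       [-0.9913, -0.0236, -0.1298,  0.6157],
       [ 0.1301, -0.0101, -0.9914,  1.4034],
       [ 0.    ,  0.    ,  0.    ,  1.    ]]))
blank 0.92 [204. 165. 250. 195.]
blank 0.8 [203. 220. 223. 250.]
blank 0.73 [236. 244. 262. 265.]
bar 0.63 [417. 196. 428. 288.]
easel 0.67 [276. 196. 363. 266.]
flask 0.96 [447. 199. 482. 227.]
offcut 0.66 [301. 157. 315. 167.]
glue 0.5 [394. 155. 412. 177.]
```

View pics/top.png

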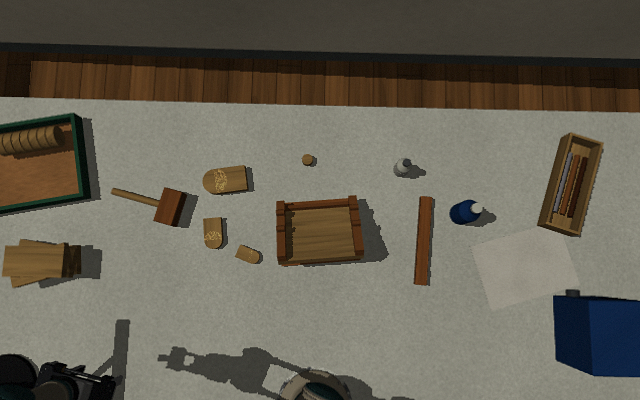

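View pics/scene.png

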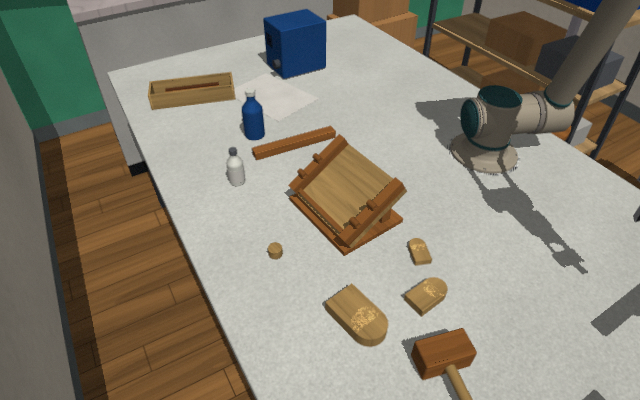

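Three arch shapes in the top view: large (225,180), middle (213,233) and small (249,255). The middle one, with its round end toward the robot, fits at about 95 mm. I'll fit poses and confirm it in a crop.

```bash
cat >> h.py <<'E'
from scipy.optimize import minimize
def box(x0,x1,y0,y1,z0,z1): return np.array([[x,y,z] for x in(x0,x1) for y in(y0,y1) for z in(z0,z1)])/1000
a=np.radians(np.linspace(-90,90,15)); arc=np.c_[21+28*np.cos(a),28*np.sin(a)]
o2=np.r_[arc,[[-49,28],[-49,-28]]]
BL=[np.vstack([np.c_[o2,0*o2[:,:1]],np.c_[o2,0*o2[:,:1]+22]])/1000]
BAR=[box(-140,140,-18,18,0,28)]
def rz(t): c,s=np.cos(t),np.sin(t); return np.array([[c,-s,0],[s,c,0],[0,0,1]])
RB=np.array([[np.cos(np.pi/6),0,-.5],[0,1,0],[.5,0,np.cos(np.pi/6)]])
BD=[box(-100,100,-125,125,-18,0)]+[q for s in(-1,1) for q in
  [box(-100,100,*sorted((s*100,s*125)),0,30)]+[box(c-8,c+8,*sorted((s*100,s*125)),30,46) for c in(-49.5,9.5)]]
BD=[b@RB.T+[0,0,.08] for b in BD]
def easel(off): return BD+[box(-100,100,-125,125,0,14)+[off,0,0]]
def sil(parts,p,C,S=4):
    m=np.zeros((400*S,640*S),np.uint8)
    for P in parts:
        q=proj(P@rz(p[2]).T+[p[0],p[1],p[3] if len(p)>3 and len(parts)<3 else 0],C)
        cv2.fillConvexPoly(m,cv2.convexHull(((q+.5)*S*16).round().astype(np.int32)),1,shift=4)
    return cv2.resize(m.astype(np.float32),(640,400),interpolation=cv2.INTER_AREA)
def fit(parts,p0,obs):
    def cost(p):
        c=0
        for C,M in obs:
            pr=parts(p) if callable(parts) else parts
            m=sil(pr,p,C); c+=np.minimum(m,M).sum()/np.maximum(m,M).sum()
        return -c/len(obs)
    sx=np.vstack([p0]+[np.add(p0,np.eye(len(p0))[i]*(.15 if i==2 else .02)) for i in range(len(p0))])
    r=minimize(cost,p0,method='Nelder-Mead',options=dict(initial_simplex=sx,xatol=1e-4,fatol=1e-5))
    return r.x,-r.fun
def masks(n,t): return arm.cut_out(n,t)
def overlay(im,C,parts,p):
    im=im.copy()
    for P in parts:
        q=proj(P@rz(p[2]).T+[p[0],p[1],0],C)
        cv2.polylines(im,[(cv2.convexHull((q*16).astype(np.int32)))],True,(255,0,0),1,cv2.LINE_AA,shift=4)
    return im
E
python3 - <<'E'
from h import *
ct,cs=cal('top'),cal('scene')
def pick(n,t,px):
    best=[r for r in arm.cut_out(n,t) if r['box'][0]<=px[0]<=r['box'][2] and r['box'][1]<=px[1]<=r['box'][3]]
    if not best: return None
    print(n,t,len(best),best[0]['box'],best[0]['mask'].sum())
    return best[0]['mask'].astype(np.float32)
out={}
it,is_=arm.capture('top'),arm.capture('scene')
for name,t,pt,ps,parts,yaw in(('blank','blank',(213,233),(427,297),BL,np.pi),('bar','bar',(423,240),(295,142),BAR,0),('easel','easel',(320,230),(348,195),lambda p:easel(p[3]),np.pi)):
    g=ray([pt],ct,.01)[0]
    for combo in('t','s','ts'):
        obs=[(C,M) for k,C,M in(('t',ct,pick('top',t,pt)),('s',cs,pick('scene',t,ps))) if M is not None and k in combo]
        if not obs: continue
        p0=[g[0],g[1],yaw]+([0.] if name=='easel' else [])
        p,s=fit(parts,p0,obs); print(name,combo,p,round(s,3)); out[name]=p.tolist()
# sizes of lookalikes
for r in arm.cut_out('top','blank'):
    ys,xs=np.nonzero(r['mask']); P=ray(np.c_[xs,ys],ct,.02); print(cv2.minAreaRect(P[:,:2].astype(np.float32)))
json.dump(out,open('fit.json','w'))
A=it;B=is_
for n,pa in(('blank',BL),('bar',BAR),('easel',easel(out['easel'][3]))):
    A=overlay(A,ct,pa,out[n]);B=overlay(B,cs,pa,out[n])
save('ov',np.vstack([cv2.resize(A[150:300,190:450],(780,450)[:2])[:,:,:][:450],])) 
save('ovs',cv2.resize(B[120:330,240:460],(629,600)))
E
```

```text
top blank 1 [202.7, 221.1, 218.8, 248.8] 535
blank t [0.5173 0.3296 3.2371] 0.919
top blank 1 [202.7, 221.1, 218.8, 248.8] 535
top blank 1 [202.7, 221.1, 218.8, 248.8] 535
blank ts [0.5173 0.3296 3.2371] 0.919
top bar 1 [415.8, 197.2, 429.1, 287.6] 1121
scene bar 1 [252.5, 121.2, 336.5, 160.3] 1094
bar t [ 0.5127 -0.3342 -0.076 ] 0.903
top bar 1 [415.8, 197.2, 429.1, 287.6] 1121
scene bar 1 [252.5, 121.2, 336.5, 160.3] 1094
bar s [ 0.5095 -0.3383 -0.0605] 0.922
top bar 1 [415.8, 197.2, 429.1, 287.6] 1121
scene bar 1 [252.5, 121.2, 336.5, 160.3] 1094
bar ts [ 0.5113 -0.3355 -0.0718] 0.894
top easel 2 [276.9, 193.4, 363.4, 265.9] 5381
scene easel 1 [293.2, 136.7, 406.4, 252.1] 8312
easel t [ 0.531  -0.003   3.2455 -0.0003] 0.981
top easel 2 [276.9, 193.4, 363.4, 265.9] 5381
scene easel 1 [293.2, 136.7, 406.4, 252.1] 8312
easel s [ 0.5312 -0.0035  3.2429  0.0005] 0.984
top easel 2 [276.9, 193.4, 363.4, 265.9] 5381
scene easel 1 [293.2, 136.7, 406.4, 252.1] 8312
easel ts [ 0.531  -0.0035  3.2462 -0.0001] 0.982
((0.5181352496147156, 0.3277866840362549), (0.09756056219339371, 0.05656180530786514), 3.2304019927978516)
((0.4511166512966156, 0.21609431505203247), (0.06832583248615265, 0.04079251363873482), 69.66246032714844)
((0.6865679025650024, 0.2991470694541931), (0.08480313420295715, 0.14037834107875824), 9.298360824584961)
```

View pics/ov.png

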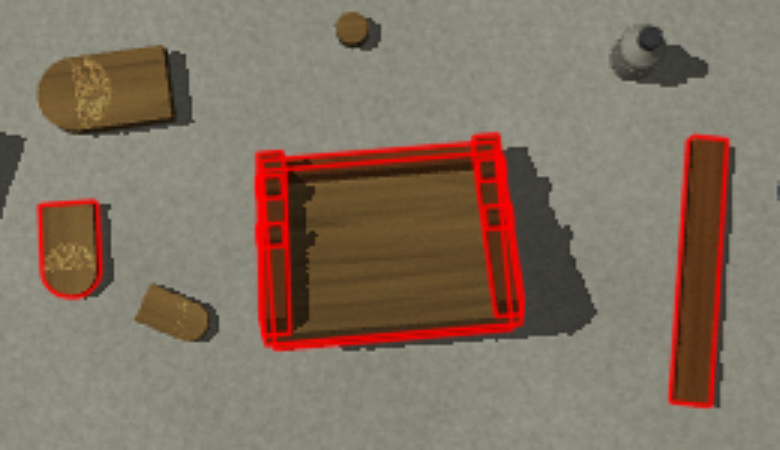

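View pics/ovs.png

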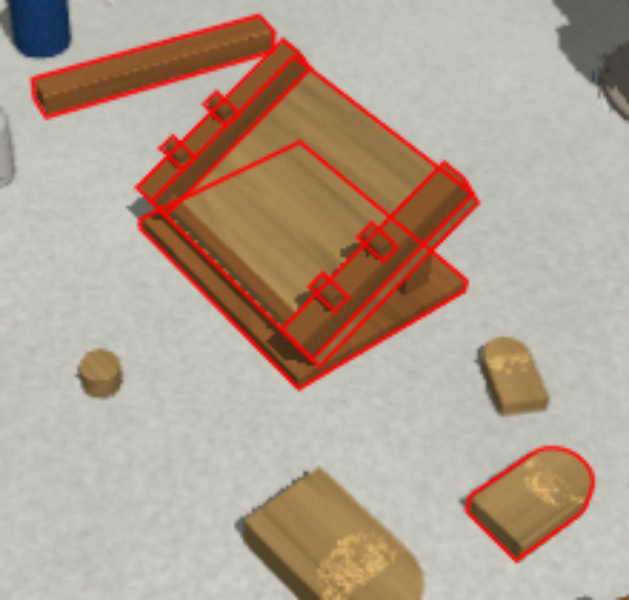

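The overlays match. The middle arch measures 98x57 mm, so it is the blank, and it is confirmed in the crop. Now I'll work out the moves.

```bash
cat >> h.py <<'E'
from scipy.spatial.transform import Rotation as Ro
def delta(pos,R,s=None,note=''):
    s=s or arm.observe(); p=np.array(s['tool_pos']); R0=np.array(s['tool_rot'])
    d=(np.asarray(pos)-p)/.04; w=Ro.from_matrix(R@R0.T).as_rotvec()/.12
    print(note,'dp',d.round(3),'ang',w.round(3),'min rows',max(np.abs(d).max(),np.linalg.norm(d)*.96,np.linalg.norm(w)*.96).round(1))
    return dict(tool_pos=pos,tool_rot=R)
def down(yawy): # tool z down, tool y along angle yawy
    y=np.array([np.cos(yawy),np.sin(yawy),0]); z=np.array([0,0,-1.]); return np.c_[np.cross(y,z),y,z]
def near(y,R0): # choose among half turns
    c=[y,y+np.pi]; return min((down(t) for t in c),key=lambda R:Ro.from_matrix(R@np.array(R0).T).magnitude())
F=json.load(open('fit.json'))
EP=np.array(F['easel']); WB=rz(EP[2])@RB; OB=np.array([EP[0],EP[1],.08])
def b2w(*mm): return OB+WB@(np.array(mm)/1000)
E
python3 - <<'E'
from h import *
s=arm.observe(); print(s['tool_pos'],np.array(s['tool_rot']),s['gripper_width'],s['contact_force'])
print(WB,OB)
b=F['blank']; R=near(b[2]+np.pi/2,s['tool_rot'])
n=delta([b[0],b[1],.14],R,None,'above blank')
n=delta([b[0],b[1],.003],R,n,'down')
E
```

```text
[0.1332 0.5594 0.2055] [[-0.9728  0.2317  0.    ]
 [ 0.2317  0.9728  0.0001]
 [-0.      0.0001 -1.    ]] 0.0940072836718531 [0.8474 0.6902 0.2028]
[[-0.8613  0.1044  0.4973]
 [-0.0904 -0.9945  0.0522]
 [ 0.5     0.      0.866 ]] [ 0.531  -0.0035  0.08  ]
above blank dp [ 9.602 -5.745 -1.637] ang [-0.     0.     2.744] min rows 10.9
down dp [ 0.     0.    -3.425] ang [0. 0. 0.] min rows 3.4
```

```bash
python3 -m jog '[{"dp":[0.8,-0.48,-0.1],"angular":[0,0,0.229]},{"dp":[0.8,-0.48,-0.1],"angular":[0,0,0.229]},{"dp":[0.8,-0.48,-0.1],"angular":[0,0,0.229]},{"dp":[0.8,-0.48,-0.1],"angular":[0,0,0.229]},{"dp":[0.8,-0.48,-0.1],"angular":[0,0,0.229]},{"dp":[0.8,-0.48,-0.1],"angular":[0,0,0.229]},{"dp":[0.8,-0.48,-0.1],"angular":[0,0,0.229]},{"dp":[0.8,-0.48,-0.1],"angular":[0,0,0.229]},{"dp":[0.8,-0.48,-0.1],"angular":[0,0,0.229]},{"dp":[0.8,-0.48,-0.1],"angular":[0,0,0.229]},{"dp":[0.8,-0.48,-0.1],"angular":[0,0,0.229]},{"dp":[0.8,-0.48,-0.1],"angular":[0,0,0.229]}]' 1
python3 -m jog '[{"dp":[0,0,0],"angular":[0,0,0]},{"dp":[0,0,0],"angular":[0,0,0]}]'
python3 - <<'E'
from h import *
C=cal('wrist'); im=arm.capture('wrist'); save('w1',im)
for r in arm.cut_out('wrist','blank'):
    print(r['p'],r['box'],r['mask'].sum())
    M=r['mask'].astype(np.float32)
    p,sc=fit(BL,F['blank'],[(C,M)]); print(p,sc)
print(proj([[*F['blank'][:2],.022]],C))
s=arm.observe();b=F['blank']
delta([b[0],b[1],.003],near(b[2]+np.pi/2,s['tool_rot']))
save('w1o',overlay(im,C,BL,b))
E
```

```text
t: 2.85
tool_pos: [0.5187, 0.3278, 0.1574]
tool_rot: [[-0.995, -0.097, 0.0], [-0.097, 0.995, 0.0], [-0.0, 0.0, -1.0]]
contact_force: [0.2, 0.5, -0.3]
gripper_width: 0.0941
t: 3.02
tool_pos: [0.5186, 0.3277, 0.1567]
tool_rot: [[-0.996, -0.092, -0.001], [-0.092, 0.996, -0.0], [0.001, -0.0, -1.0]]
contact_force: [-0.9, 0.4, -0.9]
gripper_width: 0.0936
0.92 [179.8, 82.7, 265.1, 150.3] 3363
[0.5173 0.3296 3.2371] 0.0
0.85 [298.9, 143.0, 354.5, 237.8] 4755
[0.5184 0.3335 3.2396] 0.9709029197692871
0.8 [221.0, 289.2, 348.3, 365.7] 4429
[0.5173 0.3296 3.2371] 0.0
[[322.4467 189.4746]]
 dp [ 0.018  0.011 -3.858] ang [-0.002 -0.01   0.001] min rows 3.9
```

View pics/w1o.png

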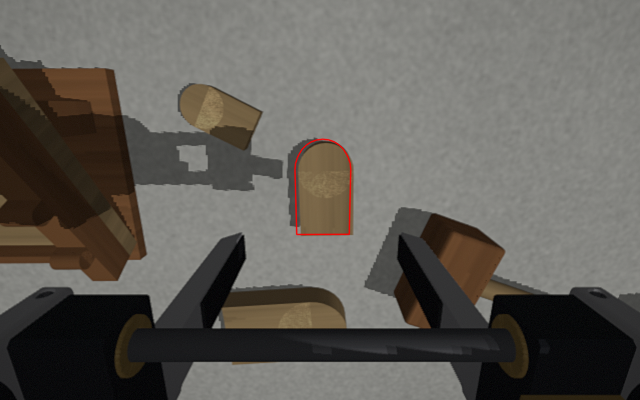

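The mallet corner is near the outer finger, so I'll pre-close to about 73 mm and descend.

```bash
python3 -m jog '[{"dp":[0,0.11,-0.1],"angular":[0,0,0]},{"dp":[0,0,-0.5],"angular":[0,0,0]},{"dp":[0,0,-0.7],"angular":[0,0,0]},{"dp":[0,0,-0.7],"angular":[0,0,0]},{"dp":[0,0,-0.7],"angular":[0,0,0]},{"dp":[0,0,-0.6],"angular":[0,0,0]},{"dp":[0,0,-0.3],"angular":[0,0,0]},{"dp":[0,0,-0.2],"angular":[0,0,0]},{"dp":[0,0,0],"angular":[0,0,0]},{"dp":[0,0,0],"angular":[0,0,0]}]' 0.55
python3 -m jog '[{"dp":[0,0,0],"angular":[0,0,0]},{"dp":[0,0,0],"angular":[0,0,0]},{"dp":[0,0,0],"angular":[0,0,0]},{"dp":[0,0,0],"angular":[0,0,0]},{"dp":[0,0,0],"angular":[0,0,0]},{"dp":[0,0,0],"angular":[0,0,0]}]' -1 25
```

```text
t: 3.95
tool_pos: [0.5168, 0.3343, 0.0059]
tool_rot: [[-0.995, -0.097, 0.0], [-0.097, 0.995, 0.0], [-0.0, 0.0, -1.0]]
contact_force: [0.6, 1.1, 0.1]
gripper_width: 0.0727
t: 4.45
tool_pos: [0.5179, 0.3337, 0.0067]
tool_rot: [[-0.995, -0.096, 0.002], [-0.096, 0.995, 0.001], [-0.002, 0.001, -1.0]]
contact_force: [-0.9, 0.6, 5.9]
gripper_width: 0.0555
```

```bash
python3 - <<'E'
from h import *
s=arm.observe(); print(s['tool_pos'],s['qpos'])
R=np.c_[WB[:,0],-WB[:,1],-WB[:,2]]
n=delta(np.array(s['tool_pos'])+[0,0,.2],np.array(s['tool_rot']),s,'lift')
n=delta(b2w(-24,0,86.5),R,n,'above'); 
n=delta(b2w(-26,0,10.5),R,n,'near'); 
E
```

```text
[0.5179 0.3337 0.0067] [ 26.3208  28.6841  96.5374   0.0095  54.6689 -69.1773]
lift dp [0. 0. 5.] ang [0. 0. 0.] min rows 5.0
above dp [ 1.92  -8.262 -1.594] ang [-0.445  4.355  0.073] min rows 8.3
near dp [-0.902 -0.095 -1.67 ] ang [0. 0. 0.] min rows 1.8
```

```bash
python3 -m jog '[{"dp":[0,0,0.4],"angular":[0,0,0]},{"dp":[0,0,0.8],"angular":[0,0,0]},{"dp":[0,0,0.9],"angular":[0,0,0]},{"dp":[0,0,0.9],"angular":[0,0,0]},{"dp":[0,0,0.9],"angular":[0,0,0]},{"dp":[0,0,0.8],"angular":[0,0,0]},{"dp":[0,0,0.3],"angular":[0,0,0]}]'
python3 -m jog '[{"dp":[0.16,-0.4,-0.05],"angular":[-0.037,0.363,0.006]},{"dp":[0.16,-0.7,-0.1],"angular":[-0.037,0.363,0.006]},{"dp":[0.16,-0.75,-0.1],"angular":[-0.037,0.363,0.006]},{"dp":[0.16,-0.8,-0.1],"angular":[-0.037,0.363,0.006]},{"dp":[0.16,-0.8,-0.1],"angular":[-0.037,0.363,0.006]},{"dp":[0.16,-0.8,-0.1],"angular":[-0.037,0.363,0.006]},{"dp":[0.16,-0.8,-0.15],"angular":[-0.037,0.363,0.006]},{"dp":[0.16,-0.8,-0.2],"angular":[-0.037,0.363,0.006]},{"dp":[0.16,-0.8,-0.2],"angular":[-0.037,0.363,0.006]},{"dp":[0.16,-0.8,-0.2],"angular":[-0.037,0.363,0.006]},{"dp":[0.16,-0.5,-0.2],"angular":[-0.037,0.363,0.006]},{"dp":[0.16,-0.11,-0.2],"angular":[-0.037,0.363,0.006]}]'
python3 -m jog '[{"dp":[0,0,0],"angular":[0,0,0]},{"dp":[0,0,0],"angular":[0,0,0]}]'
python3 - <<'E'
from h import *
s=arm.observe(); print(s['tool_pos'],s['qpos'])
R=np.c_[WB[:,0],-WB[:,1],-WB[:,2]]
print((np.array(s['tool_pos'])-OB)@WB*1000)
n=delta(b2w(-26,0,16.5),R,s,'near'); 
C=cal('wrist'); im=arm.capture('wrist')
for P in BD: # easel model only
    q=proj(P@rz(EP[2]).T+[EP[0],EP[1],0],C); cv2.polylines(im,[cv2.convexHull((q*16).astype(np.int32))],True,(255,0,0),1,cv2.LINE_AA,shift=4)
B=BL[0]@np.array([[1,0,0],[0,1,0],[0,0,1]]); Rt=np.array(s['tool_rot'])
# blank in tool: x->tool x, y->-tool y, z->-tool z, underside 6.5mm below TCP
q=proj((B@np.c_[Rt[:,0],-Rt[:,1],-Rt[:,2]].T)+s['tool_pos']+Rt[:,2]*.006,C)
cv2.polylines(im,[cv2.convexHull((q*16).astype(np.int32))],True,(0,255,0),1,cv2.LINE_AA,shift=4)
save('w2',im)
E
```

```text
t: 5.03
tool_pos: [0.5192, 0.3343, 0.2109]
tool_rot: [[-0.995, -0.096, 0.007], [-0.096, 0.995, 0.004], [-0.008, 0.003, -1.0]]
contact_force: [0.4, 1.1, -0.2]
gripper_width: 0.0555
t: 6.03
tool_pos: [0.5945, 0.0066, 0.1367]
tool_rot: [[-0.86, -0.101, -0.5], [-0.086, 0.995, -0.053], [0.503, -0.003, -0.864]]
contact_force: [-0.1, 0.6, -1.6]
gripper_width: 0.0558
t: 6.2
tool_pos: [0.5939, 0.0109, 0.1357]
tool_rot: [[-0.859, -0.104, -0.501], [-0.09, 0.995, -0.052], [0.504, 0.001, -0.864]]
contact_force: [-0.7, 0.6, -0.6]
gripper_width: 0.0559
[0.5939 0.0109 0.1357] [ -2.7846  38.4504  65.0429  -4.5423 106.4059 -98.8655]
[-27.593   -7.7366  80.2701]
near dp [-0.807 -0.279 -1.361] ang [-0.001 -0.034  0.006] min rows 1.5
```

View pics/w2.png

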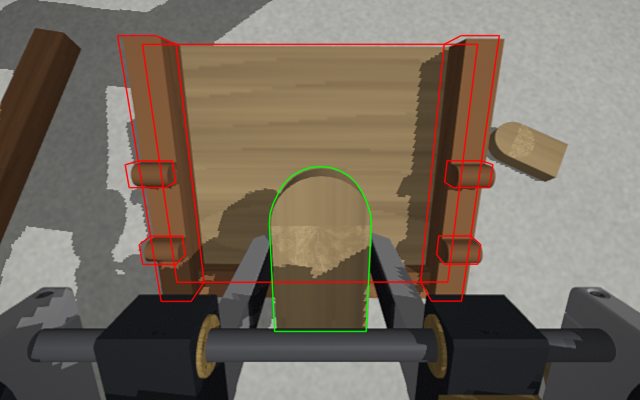

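The blank overlay in the hand is right. The easel sits about 2 mm further +y than modelled. Descending along the board normal.

```bash
python3 -m jog '[{"dp":[-0.1,-0.05,-0.2],"angular":[0,-0.017,0.003]},{"dp":[-0.2,-0.05,-0.35],"angular":[0,-0.017,0.003]},{"dp":[-0.2,-0.05,-0.35],"angular":[0,0,0]},{"dp":[-0.2,-0.05,-0.3],"angular":[0,0,0]},{"dp":[-0.1,-0.04,-0.16],"angular":[0,0,0]},{"dp":[0,0,0],"angular":[0,0,0]},{"dp":[0,0,0],"angular":[0,0,0]}]'
python3 - <<'E'
from h import *
s=arm.observe()
R=np.c_[WB[:,0],-WB[:,1],-WB[:,2]]
print((np.array(s['tool_pos'])-OB)@WB*1000, np.array(s['contact_force'])@WB)
n=delta(b2w(-26,-1.5,6.5),R,s,'touch')
print('per mm down (units)',-WB[:,2]*.025,'per mm downslope',-WB[:,0]*.025)
E
```

```text
t: 6.83
tool_pos: [0.5618, 0.0019, 0.084]
tool_rot: [[-0.863, -0.106, -0.494], [-0.092, 0.994, -0.054], [0.497, -0.001, -0.868]]
contact_force: [1.2, 0.2, -1.0]
gripper_width: 0.056
[-24.9885  -2.116   19.0875] [-1.5286 -0.0612 -0.2351]
touch dp [-0.133 -0.029 -0.285] ang [ 0.006  0.03  -0.014] min rows 0.3
per mm down (units) [-0.0124 -0.0013 -0.0217] per mm downslope [ 0.0215  0.0023 -0.0125]
```

```bash
python3 -m jog '[{"dp":[-0.031,-0.003,-0.054],"angular":[0,0.015,0]},{"dp":[-0.031,-0.003,-0.054],"angular":[0,0,0]},{"dp":[-0.031,-0.003,-0.054],"angular":[0,0,0]},{"dp":[-0.025,-0.003,-0.043],"angular":[0,0,0]},{"dp":[0,0,0],"angular":[0,0,0]},{"dp":[0,0,0],"angular":[0,0,0]}]'
python3 -m jog '[{"dp":[-0.018,-0.002,-0.033],"angular":[0,0,0]},{"dp":[0,0,0],"angular":[0,0,0]},{"dp":[0,0,0],"angular":[0,0,0]}]'
python3 - <<'E'
from h import *
s=arm.observe()
print((np.array(s['tool_pos'])-OB)@WB*1000, np.array(s['contact_force'])@WB)
E
```

```text
t: 7.33
tool_pos: [0.5573, 0.0009, 0.0748]
tool_rot: [[-0.861, -0.105, -0.497], [-0.091, 0.994, -0.053], [0.5, -0.001, -0.866]]
contact_force: [-0.0, -0.2, -1.3]
gripper_width: 0.0559
t: 7.58
tool_pos: [0.5569, 0.0008, 0.0737]
tool_rot: [[-0.862, -0.105, -0.496], [-0.091, 0.994, -0.053], [0.499, -0.001, -0.867]]
contact_force: [0.9, -0.5, 0.7]
gripper_width: 0.0559
[-25.823   -1.5184   7.631 ] [-0.358   0.5424  1.0505]
```

```bash
python3 -m jog '[{"dp":[-0.012,-0.001,-0.022],"angular":[0,0,0]},{"dp":[-0.006,-0.001,-0.011],"angular":[0,0,0]},{"dp":[0,0,0],"angular":[0,0,0]},{"dp":[0,0,0],"angular":[0,0,0]}]'
python3 -c "
from h import *
s=arm.observe()
print((np.array(s['tool_pos'])-OB)@WB*1000, np.array(s['contact_force'])@WB)"
python3 -m jog '[{"dp":[0.022,0.002,-0.012],"angular":[0,0,0]},{"dp":[0.022,0.002,-0.012],"angular":[0,0,0]},{"dp":[0,0,0],"angular":[0,0,0]},{"dp":[0,0,0],"angular":[0,0,0]}]'
python3 -c "
from h import *
s=arm.observe()
print((np.array(s['tool_pos'])-OB)@WB*1000, np.array(s['contact_force'])@WB)"
```

```text
t: 7.92
tool_pos: [0.5569, 0.0008, 0.0736]
tool_rot: [[-0.863, -0.105, -0.495], [-0.091, 0.994, -0.053], [0.497, -0.001, -0.868]]
contact_force: [2.7, -0.6, 6.2]
gripper_width: 0.0557
[-25.8284  -1.5171   7.5763] [0.7819 0.8663 6.666 ]
t: 8.25
tool_pos: [0.5576, 0.0008, 0.0732]
tool_rot: [[-0.862, -0.105, -0.497], [-0.091, 0.994, -0.053], [0.5, -0.001, -0.866]]
contact_force: [1.5, -0.0, 8.7]
gripper_width: 0.056
[-26.6607  -1.5174   7.5741] [3.024  0.2086 8.3098]
```

```bash
python3 -m jog '[{"dp":[0.022,0.002,-0.012],"angular":[0,0,0]},{"dp":[0.022,0.002,-0.012],"angular":[0,0,0]},{"dp":[0,0,0],"angular":[0,0,0]},{"dp":[0,0,0],"angular":[0,0,0]}]'
python3 -c "
from h import *
s=arm.observe()
print((np.array(s['tool_pos'])-OB)@WB*1000, np.array(s['contact_force'])@WB)"
```

```text
t: 8.58
tool_pos: [0.5593, 0.001, 0.0722]
tool_rot: [[-0.861, -0.105, -0.497], [-0.091, 0.994, -0.053], [0.5, -0.001, -0.866]]
contact_force: [1.3, -0.2, 7.3]
gripper_width: 0.0558
[-28.6165  -1.4849   7.5596] [2.5299 0.3418 6.9204]
```

```bash
for i in 1; do python3 -m jog '[{"dp":[0.022,0.002,-0.012],"angular":[0,0,0]},{"dp":[0.016,0.002,-0.009],"angular":[0,0,0]},{"dp":[0,0,0],"angular":[0,0,0]},{"dp":[0,0,0],"angular":[0,0,0]}]' >/dev/null; done
python3 -c "
from h import *
s=arm.observe()
print((np.array(s['tool_pos'])-OB)@WB*1000, np.array(s['contact_force'])@WB)"
```

```text
[-30.3511  -1.4504   7.6078] [2.218  0.2573 7.0498]
```

```bash
python3 -m jog '[{"dp":[0.022,0.002,-0.012],"angular":[0,0,0]},{"dp":[0.011,0.001,-0.006],"angular":[0,0,0]},{"dp":[0,0,0],"angular":[0,0,0]},{"dp":[0,0,0],"angular":[0,0,0]}]' >/dev/null
python3 -c "
from h import *
s=arm.observe()
print((np.array(s['tool_pos'])-OB)@WB*1000, np.array(s['contact_force'])@WB)"
```

```text
[-31.067   -1.4781   7.5766] [4.0459 0.6055 6.9467]
```

Contact with the ledge: the push force rose and the motion stalled. Release and retreat along the normal.

```bash
python3 -m jog '[{"dp":[0,0,0],"angular":[0,0,0]},{"dp":[0,0,0],"angular":[0,0,0]},{"dp":[0,0,0],"angular":[0,0,0]},{"dp":[0,0,0],"angular":[0,0,0]}]' 1
python3 -m jog '[{"dp":[0.1,0.01,0.174],"angular":[0,0,0]},{"dp":[0.25,0.026,0.435],"angular":[0,0,0]},{"dp":[0.35,0.036,0.61],"angular":[0,0,0]},{"dp":[0.35,0.036,0.61],"angular":[0,0,0]},{"dp":[0.2,0.02,0.35],"angular":[0,0,0]}, {"dp":[0,0,0],"angular":[0,0,0]}]'
python3 - <<'E'
from h import *
im=arm.capture('wrist'); C=cal('wrist'); n=None
r=arm.cut_out('wrist','blank')
for k in r: print(k['p'],k['box'])
t=arm.capture('top')
def place(p): # board frame x,y mm, yaw
    return (BL[0]@rz(p[2]).T+[p[0],p[1],0])@WB.T+OB
def cost(p):
    m=np.zeros((1600,2560),np.uint8); q=proj(place(p),C)
    cv2.fillConvexPoly(m,cv2.convexHull(((q+.5)*64).round().astype(np.int32)),1,shift=4); m=cv2.resize(m.astype(np.float32),(640,400),interpolation=cv2.INTER_AREA)
    return -np.minimum(m,M).sum()/np.maximum(m,M).sum()
px=proj(place([-.03,0,0]),C).mean(0)
for k in r:
    M=k['mask'].astype(np.float32)
    if M[int(px[1])-5:int(px[1])+5,int(px[0])-5:int(px[0])+5].mean()<.5: continue
    rr=minimize(cost,[-.03,0,0],method='Nelder-Mead',options=dict(initial_simplex=[[-.03,0,0],[-.02,0,0],[-.03,.01,0],[-.03,0,.1]])); print(rr.x,rr.fun,'end',rr.x[0]-.049*np.cos(rr.x[2]))
for P in BD: 
    q=proj(P@rz(EP[2]).T+[EP[0],EP[1],0],C); cv2.polylines(im,[cv2.convexHull((q*16).astype(np.int32))],True,(255,0,0),1,cv2.LINE_AA,shift=4)
q=proj([b2w(-80,-100,0),b2w(-80,100,0),b2w(-80,100,14),b2w(-80,-100,14)],C)
cv2.polylines(im,[(q*16).astype(np.int32)],True,(0,0,255),1,cv2.LINE_AA,shift=4)
save('w3',im)
E
```

```text
t: 9.58
tool_pos: [0.562, 0.0014, 0.0684]
tool_rot: [[-0.861, -0.105, -0.497], [-0.091, 0.994, -0.053], [0.5, -0.001, -0.866]]
contact_force: [-0.3, -0.7, -0.5]
gripper_width: 0.0792
t: 10.08
tool_pos: [0.6153, 0.0065, 0.1588]
tool_rot: [[-0.865, -0.106, -0.49], [-0.091, 0.994, -0.054], [0.493, -0.002, -0.87]]
contact_force: [-0.2, -0.2, 0.2]
gripper_width: 0.094
0.89 [480.8, 111.6, 556.4, 167.5]
0.55 [291.1, 141.7, 356.4, 253.1]
[-0.0307 -0.0027  0.0032] -0.9803906679153442 end -0.07969476405998735
```

View pics/w3.png

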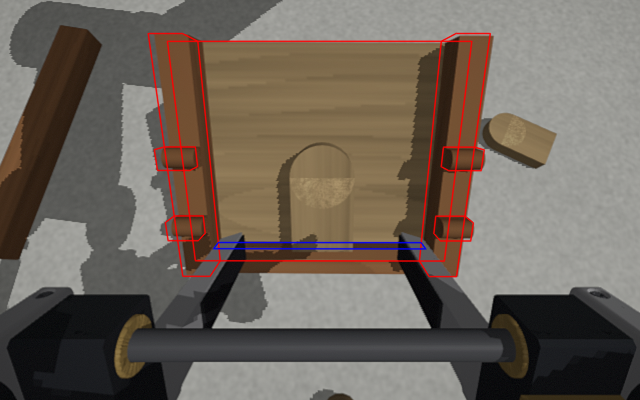

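The blank is in place, with its end at −79.7 mm against the ledge. Next the bar, so I'll check the flask and glue clearance and re-measure the bar.

```bash
python3 - <<'E'
from h import *
ct,cs=cal('top'),cal('scene'); arm.capture('top');arm.capture('scene')
def cyl(r,h):
    a=np.linspace(0,6.28,24); c=np.c_[r*np.cos(a),r*np.sin(a)]; return [np.vstack([np.c_[c,0*a],np.c_[c,0*a+h]])/1000]
for t,pa,g in(('flask',cyl(34,150),(465,220)),('glue',cyl(24,100),(402,172))):
    r=arm.cut_out('top',t)[0]; r2=arm.cut_out('scene',t)[0]
    p,s=fit(pa,[*ray([g],ct,0)[0][:2],0],[(ct,r['mask'].astype(np.float32)),(cs,r2['mask'].astype(np.float32))]); print(t,p,s)
s=arm.observe(); b=F['bar']
R=near(b[2]+np.pi/2,s['tool_rot'])
n=delta(np.array(s['tool_pos'])+[0.0,0,.12],np.array(s['tool_rot']),s,'up')
n=delta([b[0],b[1],.25],R,n,'above bar')
E
```

```text
flask [ 0.5985 -0.4569  0.1322] 0.492573618888855
glue [ 0.7405 -0.2648  0.1264] 0.7958908081054688
up dp [0. 0. 3.] ang [0. 0. 0.] min rows 3.0
above bar dp [-2.506 -8.548 -0.633] ang [ 0.078 -4.379 -1.443] min rows 8.6
```

```bash
python3 -m jog '[{"dp":[0,0,0.5],"angular":[0,0,0]},{"dp":[0,0,0.8],"angular":[0,0,0]},{"dp":[0,0,0.8],"angular":[0,0,0]},{"dp":[0,0,0.7],"angular":[0,0,0]},{"dp":[0,0,0.2],"angular":[0,0,0]}]'
python3 -m jog '[{"dp":[-0.21,-0.4,-0.05],"angular":[0.0065,-0.365,-0.12]},{"dp":[-0.21,-0.7,-0.05],"angular":[0.0065,-0.365,-0.12]},{"dp":[-0.21,-0.8,-0.05],"angular":[0.0065,-0.365,-0.12]},{"dp":[-0.21,-0.8,-0.05],"angular":[0.0065,-0.365,-0.12]},{"dp":[-0.21,-0.8,-0.05],"angular":[0.0065,-0.365,-0.12]},{"dp":[-0.21,-0.8,-0.05],"angular":[0.0065,-0.365,-0.12]},{"dp":[-0.21,-0.8,-0.05],"angular":[0.0065,-0.365,-0.12]},{"dp":[-0.21,-0.8,-0.05],"angular":[0.0065,-0.365,-0.12]},{"dp":[-0.21,-0.8,-0.05],"angular":[0.0065,-0.365,-0.12]},{"dp":[-0.21,-0.8,-0.05],"angular":[0.0065,-0.365,-0.12]},{"dp":[-0.21,-0.7,-0.05],"angular":[0.0065,-0.365,-0.12]},{"dp":[-0.2,-0.15,-0.05],"angular":[0.0065,-0.365,-0.12]}]'
python3 -m jog '[{"dp":[0,0,0],"angular":[0,0,0]},{"dp":[0,0,0],"angular":[0,0,0]}]'
python3 - <<'E'
from h import *
im=arm.capture('wrist'); C=cal('wrist'); b=F['bar']
for k in arm.cut_out('wrist','bar'):
    p,s=fit(BAR,b,[(C,k['mask'].astype(np.float32))]); print(k['p'],k['box'],p,s)
save('w4',overlay(im,C,BAR,b))
s=arm.observe(); print(s['qpos'])
delta([b[0],b[1],.005],near(b[2]+np.pi/2,s['tool_rot']))
E
```

```text
t: 10.95
tool_pos: [0.6129, 0.0064, 0.2802]
tool_rot: [[-0.865, -0.105, -0.491], [-0.09, 0.994, -0.054], [0.494, -0.002, -0.869]]
contact_force: [0.0, 0.1, 1.3]
gripper_width: 0.094
t: 11.95
tool_pos: [0.5105, -0.3318, 0.25]
tool_rot: [[-0.997, 0.076, 0.002], [0.076, 0.997, -0.002], [-0.002, -0.002, -1.0]]
contact_force: [-0.8, -0.5, 0.8]
gripper_width: 0.0938
t: 12.12
tool_pos: [0.5105, -0.3275, 0.2511]
tool_rot: [[-0.997, 0.074, 0.0], [0.074, 0.997, 0.001], [-0.0, 0.001, -1.0]]
contact_force: [1.6, 0.3, 1.3]
gripper_width: 0.0939
0.59 [301.1, 59.5, 333.0, 271.3] [ 0.5133 -0.3317 -0.0705] 0.9540235996246338
[ -39.133    17.445    77.402     0.0701   85.1123 -125.0852]
 dp [-0.024 -0.219 -6.161] ang [-0.004  0.011 -0.009] min rows 6.2
```

View pics/w4.png

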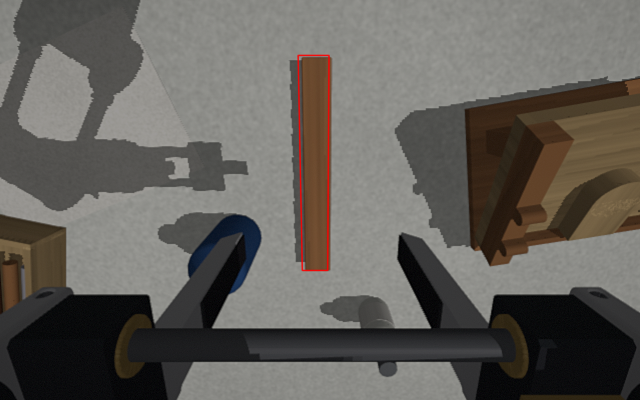

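Bar confirmed, fitting at (0.513,−0.332). The flask foot is about 0.1 m off in both x and y, so there is clearance. Grasping slightly to the robot side of the middle.

```bash
python3 -m jog '[{"dp":[-0.06,-0.14,-0.4],"angular":[0,0,0]},{"dp":[0,0,-0.8],"angular":[0,0,0]},{"dp":[0,0,-0.9],"angular":[0,0,0]},{"dp":[0,0,-0.9],"angular":[0,0,0]},{"dp":[0,0,-0.9],"angular":[0,0,0]},{"dp":[0,0,-0.8],"angular":[0,0,0]},{"dp":[0,0,-0.7],"angular":[0,0,0]},{"dp":[0,0,-0.5],"angular":[0,0,0]},{"dp":[0,0,-0.2],"angular":[0,0,0]},{"dp":[0,0,0],"angular":[0,0,0]},{"dp":[0,0,0],"angular":[0,0,0]}]' 0.35
python3 -m jog '[{"dp":[0,0,0],"angular":[0,0,0]},{"dp":[0,0,0],"angular":[0,0,0]},{"dp":[0,0,0],"angular":[0,0,0]},{"dp":[0,0,0],"angular":[0,0,0]},{"dp":[0,0,0],"angular":[0,0,0]},{"dp":[0,0,0],"angular":[0,0,0]}]' -1 40
python3 -m jog '[{"dp":[0,0,0.3],"angular":[0,0,0]},{"dp":[0,0,0.7],"angular":[0,0,0]},{"dp":[0,0,0.9],"angular":[0,0,0]},{"dp":[0,0,0.9],"angular":[0,0,0]},{"dp":[0,0,0.9],"angular":[0,0,0]},{"dp":[0,0,0.9],"angular":[0,0,0]},{"dp":[0,0,0.9],"angular":[0,0,0]},{"dp":[0,0,0.6],"angular":[0,0,0]},{"dp":[0,0,0.2],"angular":[0,0,0]}]'
python3 - <<'E'
from h import *
s=arm.observe(); print(s['qpos'])
R=np.c_[WB[:,1],-WB[:,0],-WB[:,2]]
R=np.c_[np.cross(-WB[:,0],-WB[:,2]),-WB[:,0],-WB[:,2]]
n=delta(b2w(-20,-1.5,116),R,s,'above notch')
E
```

```text
t: 13.13
tool_pos: [0.5106, -0.3327, 0.0081]
tool_rot: [[-0.998, 0.07, 0.002], [0.07, 0.998, -0.001], [-0.002, -0.001, -1.0]]
contact_force: [-0.2, 0.5, -0.5]
gripper_width: 0.0633
t: 13.63
tool_pos: [0.5098, -0.3334, 0.0089]
tool_rot: [[-0.997, 0.072, 0.003], [0.072, 0.997, -0.001], [-0.003, -0.001, -1.0]]
contact_force: [-0.4, 0.8, 3.7]
gripper_width: 0.0356
t: 14.38
tool_pos: [0.5107, -0.3343, 0.2644]
tool_rot: [[-0.997, 0.072, 0.008], [0.072, 0.997, -0.005], [-0.008, -0.005, -1.0]]
contact_force: [-0.1, -0.6, -1.2]
gripper_width: 0.0356
[ -39.7661   17.1538   76.0405    0.0413   86.2787 -125.6617]
above notch dp [ 2.377  8.505 -2.349] ang [ -3.321   3.31  -11.358] min rows 11.8
```

```bash
python3 -m jog '[{"dp":[0.1,0.4,0],"angular":[-0.1,0.1,-0.35]},{"dp":[0.15,0.65,0],"angular":[-0.185,0.184,-0.631]},{"dp":[0.15,0.7,0],"angular":[-0.185,0.184,-0.631]},{"dp":[0.15,0.7,0],"angular":[-0.185,0.184,-0.631]},{"dp":[0.15,0.7,0],"angular":[-0.185,0.184,-0.631]},{"dp":[0.15,0.7,0],"angular":[-0.185,0.184,-0.631]},{"dp":[0.15,0.7,0],"angular":[-0.185,0.184,-0.631]},{"dp":[0.15,0.7,0],"angular":[-0.185,0.184,-0.631]},{"dp":[0.15,0.7,0],"angular":[-0.185,0.184,-0.631]},{"dp":[0.15,0.65,0],"angular":[-0.185,0.184,-0.631]},{"dp":[0.15,0.6,0],"angular":[-0.185,0.184,-0.631]},{"dp":[0.15,0.5,0],"angular":[-0.185,0.184,-0.631]}]'
python3 -m jog '[{"dp":[0.15,0.4,0],"angular":[-0.185,0.184,-0.631]},{"dp":[0.15,0.3,0],"angular":[-0.185,0.184,-0.631]},{"dp":[0.1,0.1,-0.2],"angular":[-0.185,0.184,-0.631]},{"dp":[0.1,0.05,-0.3],"angular":[-0.185,0.184,-0.631]},{"dp":[0.1,0.0,-0.4],"angular":[-0.185,0.184,-0.631]},{"dp":[0.1,0.0,-0.4],"angular":[-0.185,0.184,-0.631]},{"dp":[0,0,0],"angular":[-0.1,0.1,-0.3]},{"dp":[0,0,0],"angular":[0,0,0]},{"dp":[0,0,0],"angular":[0,0,0]}]'
python3 - <<'E'
from h import *
s=arm.observe(); print(s['qpos'],s['gripper_width'])
R=np.c_[-WB[:,1],-WB[:,0],-WB[:,2]]
print((np.array(s['tool_pos'])-OB)@WB*1000)
delta(b2w(-20,-4,70),R,s,'notch+')
E
```

```text
t: 15.38
tool_pos: [0.5791, -0.0228, 0.258]
tool_rot: [[-0.56, 0.762, -0.325], [0.823, 0.555, -0.118], [0.091, -0.334, -0.938]]
contact_force: [0.7, 0.6, -1.7]
gripper_width: 0.0359
t: 16.13
tool_pos: [0.6072, 0.0087, 0.206]
tool_rot: [[-0.1, 0.861, -0.499], [0.995, 0.088, -0.047], [0.004, -0.501, -0.865]]
contact_force: [-0.8, -0.2, -1.8]
gripper_width: 0.0358
[ -3.031   37.5779  56.7495  -4.6586 115.3952  -9.7155] 0.03578691413591216
[ -3.7217  -4.114  147.6773]
notch+ dp [-0.615 -0.067 -1.885] ang [-0.029 -0.012  0.036] min rows 1.9
```

```bash
python3 -m jog '[{"dp":[-0.1,-0.01,-0.3],"angular":[-0.014,-0.006,0.018]},{"dp":[-0.15,-0.02,-0.5],"angular":[-0.014,-0.006,0.018]},{"dp":[-0.15,-0.02,-0.5],"angular":[0,0,0]},{"dp":[-0.12,-0.01,-0.4],"angular":[0,0,0]},{"dp":[-0.095,0,-0.18],"angular":[0,0,0]},{"dp":[0,0,0],"angular":[0,0,0]},{"dp":[0,0,0],"angular":[0,0,0]}]'
python3 - <<'E'
from h import *
s=arm.observe(); Rt=np.array(s['tool_rot'])
R=np.c_[-WB[:,1],-WB[:,0],-WB[:,2]]
print((np.array(s['tool_pos'])-OB)@WB*1000)
delta(b2w(-20,-4,55),R,s,'notch+')
bar=(BAR[0]+[.0025,0,0])*[-1,1,1]; bar=bar@np.c_[Rt[:,0],Rt[:,1],-Rt[:,2]].T+s['tool_pos']+Rt[:,2]*.0085
im0={n:arm.capture(n) for n in('scene','wrist')}
for n in im0:
    im=im0[n]
    C=cal(n)
    for P in BD: 
        q=proj(P@rz(EP[2]).T+[EP[0],EP[1],0],C); cv2.polylines(im,[cv2.convexHull((q*16).astype(np.int32))],True,(255,0,0),1,cv2.LINE_AA,shift=4)
    q=proj(bar,C); cv2.polylines(im,[cv2.convexHull((q*16).astype(np.int32))],True,(0,255,0),1,cv2.LINE_AA,shift=4)
a=cv2.resize(im0['scene'][90:270,230:450],(489,400),interpolation=cv2.INTER_CUBIC)
save('w5',np.vstack([cv2.resize(im0['wrist'],(480,300)),cv2.resize(im0['scene'][95:245,230:470],(480,300),interpolation=cv2.INTER_CUBIC)]))
E
```

```text
t: 16.72
tool_pos: [0.5829, 0.0066, 0.1336]
tool_rot: [[-0.104, 0.863, -0.494], [0.995, 0.09, -0.052], [-0.001, -0.497, -0.868]]
contact_force: [0.1, -0.2, -0.7]
gripper_width: 0.0357
[-18.8089  -4.5857  72.6983]
notch+ dp [-0.193 -0.035 -0.398] ang [0.003 0.03  0.001] min rows 0.4
```

View pics/w5.png

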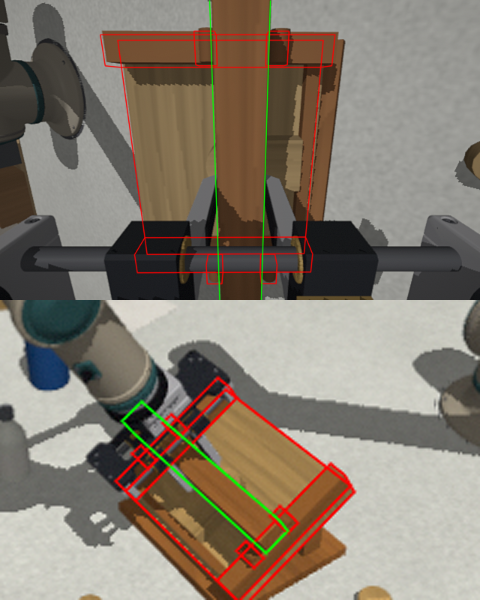

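Bar, notch and blank agree with the model in both views. Lowering.

```bash
python3 -m jog '[{"dp":[-0.05,-0.009,-0.1],"angular":[0,0.015,0]},{"dp":[-0.05,-0.009,-0.1],"angular":[0,0.015,0]},{"dp":[-0.05,-0.009,-0.1],"angular":[0,0,0]},{"dp":[-0.043,-0.008,-0.098],"angular":[0,0,0]},{"dp":[0,0,0],"angular":[0,0,0]},{"dp":[0,0,0],"angular":[0,0,0]}]'
python3 - <<'E'
from h import *
s=arm.observe()
R=np.c_[-WB[:,1],-WB[:,0],-WB[:,2]]
print((np.array(s['tool_pos'])-OB)@WB*1000,np.array(s['contact_force'])@WB)
delta(b2w(-20,-4,41),R,s,'notch+')
E
```

```text
t: 17.32
tool_pos: [0.5748, 0.005, 0.1165]
tool_rot: [[-0.104, 0.86, -0.499], [0.995, 0.09, -0.052], [-0.0, -0.502, -0.865]]
contact_force: [0.3, 1.3, -1.9]
gripper_width: 0.0354
[-20.2045  -3.8972  53.7937] [-1.3381 -1.2507 -1.4188]
notch+ dp [-0.164 -0.015 -0.274] ang [ 0.004 -0.016  0.006] min rows 0.3
```

```bash
python3 -m jog '[{"dp":[-0.041,-0.004,-0.069],"angular":[0,-0.01,0]},{"dp":[-0.041,-0.004,-0.069],"angular":[0,0,0]},{"dp":[-0.041,-0.004,-0.069],"angular":[0,0,0]},{"dp":[-0.041,-0.004,-0.069],"angular":[0,0,0]},{"dp":[0,0,0],"angular":[0,0,0]},{"dp":[0,0,0],"angular":[0,0,0]}]'
python3 - <<'E'
from h import *
s=arm.observe()
R=np.c_[-WB[:,1],-WB[:,0],-WB[:,2]]
print((np.array(s['tool_pos'])-OB)@WB*1000,np.array(s['contact_force'])@WB)
delta(b2w(-20,-4,38.5),R,s,'notch+')
E
```

```text
t: 17.82
tool_pos: [0.5683, 0.0044, 0.1056]
tool_rot: [[-0.104, 0.861, -0.497], [0.995, 0.09, -0.052], [-0.0, -0.5, -0.866]]
contact_force: [-0.3, -0.8, -1.6]
gripper_width: 0.0359
[-20.0403  -3.9714  41.1374] [-0.4376  0.7395 -1.538 ]
notch+ dp [-0.034 -0.003 -0.057] ang [ 0.004 -0.002  0.006] min rows 0.1
```

```bash
python3 -m jog '[{"dp":[-0.017,-0.002,-0.028],"angular":[0,0,0]},{"dp":[-0.012,-0.001,-0.021],"angular":[0,0,0]},{"dp":[0,0,0],"angular":[0,0,0]},{"dp":[0,0,0],"angular":[0,0,0]}]' >/dev/null
python3 -c "
from h import *
s=arm.observe()
print((np.array(s['tool_pos'])-OB)@WB*1000, np.array(s['contact_force'])@WB)"
python3 -m jog '[{"dp":[-0.012,-0.001,-0.022],"angular":[0,0,0]},{"dp":[0,0,0],"angular":[0,0,0]},{"dp":[0,0,0],"angular":[0,0,0]}]' >/dev/null
python3 -c "
from h import *
s=arm.observe()
print((np.array(s['tool_pos'])-OB)@WB*1000, np.array(s['contact_force'])@WB)"
```

```text
[-20.2373  -3.8887  39.669 ] [-1.2814 -0.5376  0.4844]
[-20.2419  -3.8724  39.6803] [0.2861 0.4984 6.7937]
```

Seated, with a normal force of about 7 N. Release and retreat.

```bash
python3 -m jog '[{"dp":[0,0,0],"angular":[0,0,0]},{"dp":[0,0,0],"angular":[0,0,0]},{"dp":[0,0,0],"angular":[0,0,0]},{"dp":[0,0,0],"angular":[0,0,0]},{"dp":[0,0,0],"angular":[0,0,0]}]' 0.8
python3 -m jog '[{"dp":[0.1,0.01,0.174],"angular":[0,0,0]},{"dp":[0.25,0.026,0.435],"angular":[0,0,0]},{"dp":[0.4,0.04,0.69],"angular":[0,0,0]},{"dp":[0.4,0.04,0.69],"angular":[0,0,0]},{"dp":[0.4,0.04,0.69],"angular":[0,0,0]},{"dp":[0.2,0.02,0.35],"angular":[0,0,0]},{"dp":[0,0,0],"angular":[0,0,0]},{"dp":[0,0,0],"angular":[0,0,0]}]'
python3 - <<'E'
from h import *
im0={n:arm.capture(n) for n in('scene','wrist','top')}
RBr=WB@np.array([[0,-1,0],[1,0,0],[0,0,1.]])
for n in im0:
    C=cal(n)
    def sl(p):
        m=np.zeros((1600,2560),np.uint8); q=proj((BAR[0]@rz(p[2]).T+[-p[1]*0,0,0])@RBr.T+b2w(p[0]*1000,p[1]*1000,30),C)
        cv2.fillConvexPoly(m,cv2.convexHull(((q+.5)*64).round().astype(np.int32)),1,shift=4)
        return cv2.resize(m.astype(np.float32),(640,400),interpolation=cv2.INTER_AREA)
    for k in arm.cut_out(n,'bar')[:1]:
        M=k['mask'].astype(np.float32)
        r=minimize(lambda p:-np.minimum(sl(p),M).sum()/np.maximum(sl(p),M).sum(),[-.02,0,0],method='Nelder-Mead',options=dict(initial_simplex=[[-.02,0,0],[-.012,0,0],[-.02,.01,0],[-.02,0,.1]]))
        print(n,k['box'],r.x,r.fun)
save('w6',np.vstack([cv2.resize(im0['wrist'],(480,300)),cv2.resize(im0['scene'][95:245,230:470],(480,300),interpolation=cv2.INTER_CUBIC)]))
E
```

```text
t: 18.82
tool_pos: [0.5666, 0.0043, 0.1027]
tool_rot: [[-0.104, 0.861, -0.498], [0.995, 0.09, -0.052], [-0.0, -0.5, -0.866]]
contact_force: [-0.2, 0.2, -0.2]
gripper_width: 0.0655
t: 19.48
tool_pos: [0.6374, 0.0113, 0.2242]
tool_rot: [[-0.104, 0.862, -0.496], [0.995, 0.09, -0.052], [-0.001, -0.499, -0.867]]
contact_force: [0.5, -0.3, -0.3]
gripper_width: 0.0845
scene [296.9, 152.6, 375.9, 227.7] [-0.0233  0.0027 -0.0103] -0.90451979637146
wrist [306.8, 39.8, 347.9, 320.6] [-0.0244 -0.0029 -0.0047] -0.9727439284324646
top [319.5, 205.7, 361.8, 224.2] [-0.0243  0.02   -0.0228] -0.44531750679016113
```

View pics/w6.png

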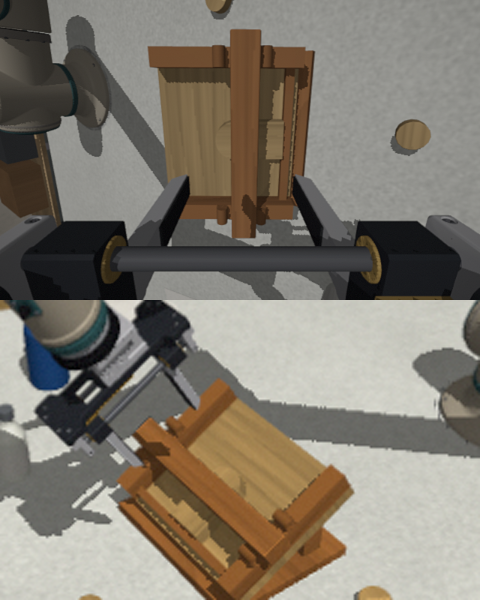

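The bar rests flat in both notches against the lower cheeks. The measured −23 to −24 mm agrees with the geometric stop at −23.5 mm, inside the −25 to −15 window. The blank is still at the ledge and the gripper is clear, so I'm handing in.

```bash
python3 -c "
from h import *
print(arm.finish_job(), arm.observe()['t'])"
```

```text
the job is handed in; nothing more can be done
the job is handed in; nothing more can be done
```

I set the middle-sized arch blank on the board and slid it down until its straight end met the ledge. Then I laid the keeper bar across both notches and let go of both. The job was handed in after about 20 s of robot time; no verdict is reported.

**Blank:** after release, the wrist picture put its straight end at board x −79.7 mm and y about −3 mm, with almost no twist. After the bar went on, I only saw the blank in the last picture, still at the ledge. I did not measure it again because the bar covers part of it.

**Bar:**
- **Wrist view (fit 0.97):** bar middle at x −24.4 mm, y −2.9 mm, 0.3° off square.
- **Scene view (fit 0.90):** x −23.3 mm, y +2.7 mm, so the two views disagree by about 6 mm in y; both are inside the 12 mm limit.
- **Seating:** it appears to have slid down against the lower cheeks, whose stop is at −23.5 mm. That leaves about 1.5 mm to the −25 mm limit, and the wrist reading only 0.6 mm.
- **Depth:** I did not measure the bar's height after release. I judged it seated from the contact as it went down (about 7 N) and the last picture.

**Checks that failed:** the top-view fit of the bar was unusable (0.45) because the gripper was in the way, and I ignored it. The flask fit was also poor (0.49), so I judged its clearance from the wrist picture.

Forces read at the end of each placing move stayed under 10 N. I did not measure the bystanders again at the end.

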